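# Load the grinder cup and hold the pulse dial at its third click

### The arm

A 7-joint arm with a two-finger parallel gripper is mounted at the origin on the work surface; the furniture and walls round the work are solid. World frame = base frame: x ahead of the robot, y to its left, z up, the work surface at z = 0. Lengths are in m, angles in degrees, forces in N, time in s.
With the tool pointing down it reaches from about 0.425 to 0.95 m from the base axis. Payload 4.7 kg.
Tool frame: the origin (TCP) lies where the fingers leave the gripper's body, on its centre line; the fingertips stand 70 mm ahead of it and the grasp point (between the pads) lies 51 mm ahead of it; z points along the fingers, y is the line along which they close (so a half turn about z gives the same grasp; the last joint's range is limited). The gripper opens to 87 mm and grips with 3 to 60 N. Pads are 19 mm wide; open, the fingers measure 117 mm over their backs; the gripper's body (75 mm by 190 mm) begins 51 mm behind the grasp point.
Start: joints at [65.495, 26.849, -2.785, 87.806, 1.381, 65.374, -4.715], TCP at [0.262, -0.622, 0.292] pointing down, gripper open.
Joint ranges: [-148.3, 148.3], [-19.14, 114.17], [-79.39, 73.82], [5.75, 140.21], [-59.74, 239.74], [12.07, 113.84], [-152.46, 152.46]. Speed limits (degrees/s): [147.25, 147.25, 180, 180, 180, 180, 180].

### API

Orientations are given as [roll, pitch, yaw] about the fixed x, y, z axes, in that order (R = Rz(yaw) Ry(pitch) Rx(roll)).
In Python, from bench import ctrl gives the robot as it stands.
- The arm moves only by the tool run_rows, called after "Request:" as name(argument=value, ...) on one line, values as JSON. Schema: {"type":"object","properties":{"plan":{"type":"string"},"only":{"type":"string"},"quiet":{"type":"boolean"},"lines":{"type":"string"}},"required":["plan"],"additionalProperties":false}. plan is a string of 1 to 5 rows, parted by semicolons, with the numbers parted by spaces; each row has 5 numbers: the opening from 0.0 (shut) to 1.0 (fully open), then dx, dy, dz in m, then a turn about the tool's z in degrees; each row is the pose to reach, as a shift and turn from the pose commanded when the call began, along the tool's axes at that moment; what a row does not reach only later rows make up. A row lasts 1/10 s, in which the tool goes at most 0.05 m and 8.59 degrees, less where a joint would pass 70% of its speed; a pose out of reach is approached as far as the arm can. The fingers move at their own pace and stop on an object; the grip force is fixed at half the most. Time passes only in rows, so rows that do not move let the fingers close. The tool returns the time, the measured TCP pose, the force, the opening and the grip force at its end. only (a regular expression) keeps the lines of the reply that match it, lines (a string "A,B") keeps lines A to B, and quiet returns only ok. Input that does not fit is refused with a message, and nothing moves.
- ctrl.get_obs(): the state, without advancing time (a new reading comes with each control period).
- ctrl.get_image(name): name is "scene" or "top" or "wrist"; returns the picture (420x560x3 uint8, blue, green, red); there is no depth.
- ctrl.camera_info(name): a dict with "camera_matrix" (3x3 intrinsics, pixels), "view" (4x4, takes a point from world to camera coordinates). Camera axes: x right, y down, z forward; pixel columns grow to the right and rows downward; lengths in m; the calibration is good to about 2 mm. A picture is of the moment at which its call begins: read the wrist's pose just before it. camera_info takes no time and is no camera call; for the wrist camera it gives the pose at the moment of the call.
- ctrl.job_done(): hands the job in; it is judged then, once.
The state is a dict: "t": time; "qpos": joint angles; "qvel": joint speeds; "tau": joint torques, N m; "tool_pos": TCP position; "orientation": TCP orientation; "force": force on the tool from outside, world axes, zero at the start; "moment": the same for the moment, N m; "finger_gap": opening from 0.0 (shut) to 1.0 (fully open); "grasp_force": force on a finger pad.
Only numpy, scipy, OpenCV 4.12 (cv2) and the standard library are available. Lean on these libraries where they do the work, as an engineer would, in place of code of your own. Each camera call takes 0.05 s, during which the arm holds its last target. There are 200 camera calls.

### The job

Lift the steel grinding cup up and off the rail it hangs on, lower it upright right into the round steel collar on the grinder base before letting go of it. Only with the cup in place, turn the grinder's spring-return dial clockwise past its first two clicks to the third (three dots), and finish still gripping it there, so that it cannot spring back. Leave the honey jar, spice jar and yoghurt pot where they are.

Things in the scene. Friction and masses are not known exactly. Their poses are not given: they have to be found in the camera images.
- cup: Open steel cup, 58 mm diameter, 70 tall; origin centre of underside, z up, 0.16 kg. At its back (+x) a dark strap hook 24 mm wide: pad and bumper out to x=33, bridge underside at z=64, tongue x=40..44 hanging 20 mm below the bridge, behind the rail's bar: raise the cup over 20 mm (30 is safe) before moving away. Grip across the diameter from above near the rim, fingers closing along its y.
- cup_rail: Fixed stand: wooden foot 120 x 180 x 10 mm, origin centre of underside. Flat steel bar along its y, 6 mm thick, 150 long, at x=+6.6, top 109 mm above the worktop, between two posts 12 mm thick, 110 high at y=+-75. At the start the cup hangs on the robot's side (-x) of the bar: axis at x=-30, y=0, underside 45 mm above the worktop, axes parallel to the stand's.
- well (a point): On the grinder: centre of the flat floor of the cup's seat, 50 mm above the worktop. A steel collar 14 mm high surrounds it, inner radius 33 mm at the floor, 38 mm at the mouth (a funnel for the 29 mm radius cup). The seated cup's origin lies here, within that play; any yaw of the cup will do. Axes parallel to the grinder's.
- grinder: Fixed sage-green grinder base, 130 (x) x 250 (y) x 50 mm high, origin centre of underside. The cup's collar is at x=0, y=+75 mm; a round pod (100 mm diameter, top 90 mm above the worktop) with the dial is at x=0, y=-75 mm.
- dial_grip (a point): On the dial's vertical axis, 110 mm above the worktop, in the black bar grip: 52 mm long along this point's x, 14 mm thick (y), from 98 to 123 mm above the worktop; grip across the 14 mm from above. A skirt disc, radius 31, top at 98 mm, lies under it. A white line marks the pointer end (+x). Turns with the dial; at rest the pointer is 0.6 rad counterclockwise (from above) of the grinder's +x.
- dial (a joint): Dial angle, rad: 0 at rest (black dot), grows clockwise seen from above. Clicks (detents) at 0.4 (one white dot), 0.8 (two) and 1.2 (three); it stops at 1.3. A spring drives it back to 0 from anywhere when let go: about 0.12 N m at 0, 0.24 N m at the third click, up to 0.06 N m more when climbing out of a click.
- honey: Loose honey jar, 71 mm diameter, 110 mm tall, origin under its centre; leave alone.
- pepper_jar: Loose glass spice jar with a black cap, 41 mm diameter, 105 mm tall, origin under its centre; leave alone.
- yoghurt: Loose yoghurt pot, 72 mm diameter, 72 mm tall, origin under its centre; leave alone.

How it is judged:
By the outcome, as a careful person would: the job done as asked, in the order asked, and still so for the second after the job is handed in, while the arm keeps its last pose, push and grip.
It also fails if it takes over 48 s, if anything falls off the work surface, if the arm or the gripper's body presses on something with over 40 N, if the wrist force passes 120 N, or if a joint passes its speed limit or range.

## Working session

There is one attempt and no reset: what is moved stays moved. The work goes in short steps, Python scripts to look and compute and a tool call to move; the robot and the scene stay as the last step left them, time stands still between calls to the robot, and variables do not carry over. Pictures are saved under pics/ and viewed, at most 10 in all, crops included, and the job is handed in when it is done.

```bash
ls; mkdir -p pics
```

Run:
```python
from bench import ctrl
import cv2
o=ctrl.get_obs();print(o['t'],o['tool_pos'],o['orientation'],o['finger_gap'])
for n in('scene','top'):
    cv2.imwrite(f'pics/{n}0.png',ctrl.get_image(n))
    i=ctrl.camera_info(n);print(n,i['camera_matrix'],i['view'])
```

```text
bench.py
pics
0.0 [ 0.2619445  -0.62159246  0.29121239] [-1.79889377e+02  3.18603299e-03  2.28505528e+01] 0.9990616139227054
scene [[524.7401306    0.         276.24952593]
 [  0.         524.7401306  211.10935355]
 [  0.           0.           1.        ]] [[-0.81892265 -0.57383286  0.00903024  0.48799471]
 [-0.26555847  0.36493843 -0.89235567  0.23668328]
 [ 0.50876753 -0.73316833 -0.45124252  0.8691992 ]
 [ 0.          0.          0.          1.        ]]
top [[469.40030341   0.         284.39959266]
 [  0.         469.40030341 209.46866889]
 [  0.           0.           1.        ]] [[-0.13434241 -0.99092359  0.00474985  0.07938272]
 [-0.96516614  0.12976138 -0.22719222  0.61130046]
 [ 0.22451378 -0.03510594 -0.97383835  1.02736767]
 [ 0.          0.          0.          1.        ]]
```

View pics/scene0.png

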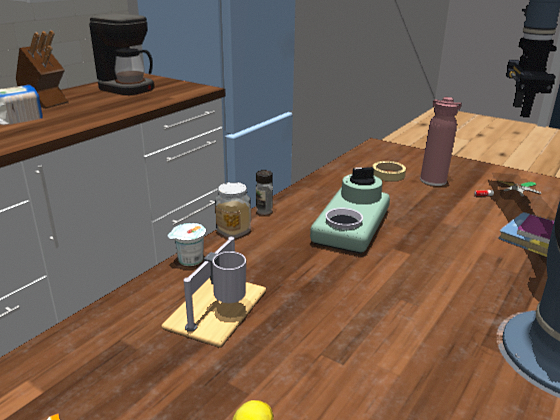

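View pics/top0.png

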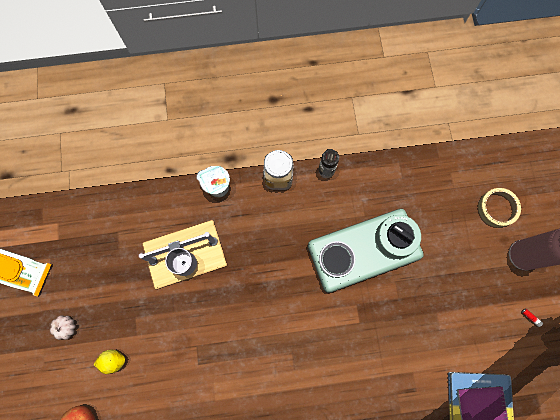

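The scene view shows the cup on the rail at about (229,277), the collar at (345,218) and the dial at (362,178). In the top view the cup is at (181,262), the rail foot spans (143–228, 222–290), the collar is at (336,261) and the dial at (401,236). Next I'll measure these and look at an enlarged crop.

Create h.py:
```python
import cv2,numpy as np
from bench import ctrl
def ray(info,px):
    K,V=np.array(info['camera_matrix']),np.array(info['view']);R,t=V[:3,:3],V[:3,3]
    p=np.atleast_2d(px).astype(float);d=np.c_[p,np.ones(len(p))]@np.linalg.inv(K).T@R
    return -R.T@t,d
def onz(info,px,z):
    c,d=ray(info,px);return c+d*((z-c[2])/d[:,2])[:,None]
def proj(info,P):
    K,V=np.array(info['camera_matrix']),np.array(info['view']);q=np.atleast_2d(P)@V[:3,:3].T+V[:3,3];q=q@K.T
    return q[:,:2]/q[:,2:]
def big(m):
    c,_=cv2.findContours(m,cv2.RETR_EXTERNAL,cv2.CHAIN_APPROX_NONE);return max(c,key=cv2.contourArea)[:,0]
```

Run:
```python
from h import *
im=cv2.imread('pics/top0.png');I=ctrl.camera_info('top')
hsv=cv2.cvtColor(im,cv2.COLOR_BGR2HSV)
print(hsv[280,160],hsv[275,210],hsv[278,345],hsv[265,390],hsv[300,200])
def roi(m,x0,x1,y0,y1):
    z=np.zeros_like(m);z[y0:y1,x0:x1]=m[y0:y1,x0:x1];return z
f=roi(cv2.inRange(hsv,(15,60,150),(32,200,255)),135,235,215,295)
P=onz(I,big(f),.01)[:,:2]
r=cv2.minAreaRect((P*1000).astype(np.float32));print('foot mm',r)
g=roi(cv2.inRange(hsv,(60,25,60),(90,160,255)),295,435,200,300)
P=onz(I,big(g),.04)[:,:2]
r=cv2.minAreaRect((P*1000).astype(np.float32));print('grinder mm',r)
c=im[195:305,130:435];cv2.imwrite('pics/crop.png',cv2.resize(c,None,fx=2.6,fy=2.6,interpolation=cv2.INTER_CUBIC))
```

```text
[ 25  93 254] [ 11 151 120] [ 71  22 243] [ 73  35 227] [  9 126 105]
foot mm ((554.3302001953125, 249.45440673828125), (118.97454833984375, 178.87168884277344), 10.837100982666016)
grinder mm ((503.74481201171875, -186.82901000976562), (128.91534423828125, 264.6957702636719), 12.01319408416748)
```

View pics/crop.png

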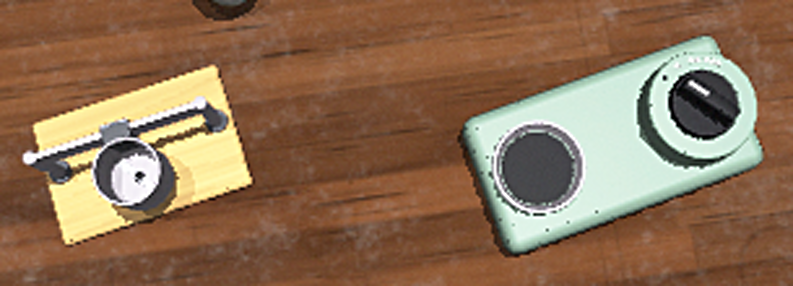

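The crop shows the cup rim at about (135,172), the bar running (28,158)–(205,103), the collar at (540,168), and the dial grip at (704,103) with its pointer end up-left. I'll refine these now with fits in both views.

Run:
```python
from h import *
T=cv2.imread('pics/top0.png');S=cv2.imread('pics/scene0.png');IT,IS=ctrl.camera_info('top'),ctrl.camera_info('scene')
def fit(im,I,x0,x1,y0,y1,lo,hi,z,name):
    h=cv2.cvtColor(im[y0:y1,x0:x1],cv2.COLOR_BGR2HSV);m=cv2.inRange(h,lo,hi)
    P=onz(I,cv2.convexHull(big(m))[:,0]+[x0,y0],z)[:,:2]
    # dense hull contour
    c,r=cv2.minEnclosingCircle((P*1000).astype(np.float32));R=cv2.minAreaRect((P*1000).astype(np.float32))
    print(name,np.round(c,1),round(r,1),np.round(R[0],1),np.round(R[1],1),round(R[2],1))
fit(T,IT,316,358,240,280,(0,0,0),(180,255,110),.064,'collar dark top')
fit(S,IS,322,368,204,234,(0,0,0),(180,255,110),.064,'collar dark scene')
fit(T,IT,383,418,220,250,(0,0,0),(180,255,60),.105,'dial dark top')
g=cv2.inRange(cv2.cvtColor(T,cv2.COLOR_BGR2HSV),(60,15,60),(90,160,255));g[:,:295]=0;g[:,435:]=0;g[:200]=0;g[300:]=0
print('rough points: cup rim top',onz(IT,[[130+133/2.6,195+171/2.6]],.115),'dial grip top',onz(IT,[[130+704/2.6,195+102/2.6]],.123),'collar',onz(IT,[[130+539/2.6,195+168/2.6]],.064))
# straight front edge of grinder (towards robot): lower hull
P=onz(IT,cv2.convexHull(big(g))[:,0],.045)[:,:2];print(np.round(P*1000).astype(int).tolist())
for n,I,im in(('T',IT,T),('S',IS,S)):
    x=cv2.cvtColor(im,cv2.COLOR_BGR2GRAY)
th=np.radians(10.84);c,s=np.cos(th),np.sin(th)
cup=np.array([.5543,.2495])+[-.03*c,-.03*s];print('cup',cup)
q=[[cup[0]+.029*np.cos(a),cup[1]+.029*np.sin(a),.115] for a in np.linspace(0,6.28,40)]
v=[]
for I,im in((IT,T),(IS,S)):
    o=im.copy();cv2.polylines(o,[np.int32(np.round(proj(I,q)*8))],True,(0,0,255),1,shift=3)
    u=proj(I,[[*cup,.115]])[0].astype(int);v.append(cv2.resize(o[u[1]-40:u[1]+50,u[0]-50:u[0]+50],None,fx=4,fy=4,interpolation=cv2.INTER_NEAREST))
cv2.imwrite('pics/chk.png',np.hstack(v))
```

```text
collar dark top [ 484.4 -104.8] 33.6 [ 485.3 -106.1] [62.1 62.4] 81.2
collar dark scene [480.8 -91.8] 29.6 [482.2 -93.9] [58.8 37.9] 36.0
dial dark top [ 516.4 -250.3] 30.0 [ 516.7 -249.8] [57.4 59.1] 35.8
rough points: cup rim top [[0.52220188 0.23722328 0.115     ]] dial grip top [[ 0.51477328 -0.24723745  0.123     ]] collar [[ 0.48452107 -0.10784584  0.064     ]]
[[586, -284], [553, -306], [543, -311], [532, -314], [523, -315], [480, -311], [468, -308], [462, -300], [459, -288], [455, -268], [424, -121], [418, -94], [417, -87], [419, -73], [424, -69], [433, -66], [518, -48], [525, -47], [534, -48], [541, -56], [544, -69], [551, -103], [575, -216], [584, -259], [587, -274]]
cup [0.52483531 0.24385799]
```

View pics/chk.png

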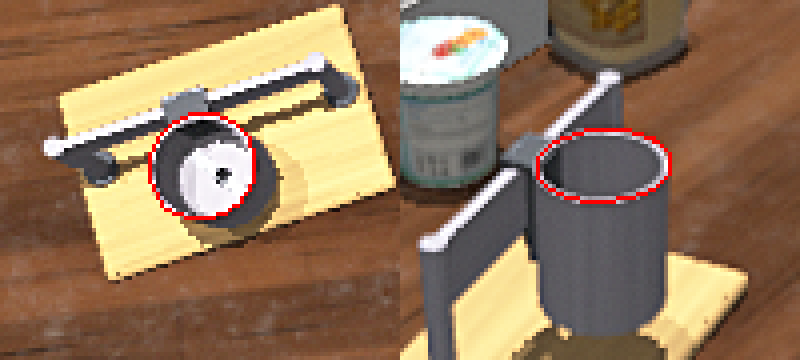

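The predicted cup rim sits on the real rim in both views, so the cup is at about (0.5245, 0.2435) with yaw 10.8. Before the first move I'll locate the bottle, check the grinder pose by projection, and add a tool-frame offset helper.

Add to h.py:
```python
def go(x,y,z,yaw):
    o=ctrl.get_obs();p=np.array(o['tool_pos']);w=o['orientation'][2];a=np.radians(w);e=np.array([x,y,z])-p
    c,s=np.cos(a),np.sin(a);print('t',round(o['t'],2),'dx dy dz',np.round([c*e[0]+s*e[1],s*e[0]-c*e[1],-e[2]],4),'turn',round((w-yaw+180)%360-180,2))
```

Run:
```python
from h import *
IS,IT=ctrl.camera_info('scene'),ctrl.camera_info('top')
b=onz(IS,[[435,184]],0);print('bottle base',b,'top height guess')
for z in(.2,.25,.3):print(z,onz(IS,[[447,100]],z))
T=cv2.imread('pics/top0.png');S=cv2.imread('pics/scene0.png');v=[]
def circ(x,y,z,r):return [[x+r*np.cos(a),y+r*np.sin(a),z] for a in np.linspace(0,6.28,60)]
W,D=(.4855,-.1062),(.5165,-.2510)
a=np.radians(46.4);u=np.array([np.cos(a),np.sin(a)]);n=np.array([-u[1],u[0]])
bar=[[*(np.array(D)+i*.026*u+j*.007*n),.123] for i,j in((1,1),(1,-1),(-1,-1),(-1,1))]
for I,im in((IT,T),(IS,S)):
    u0=proj(I,[[.5,-.18,.08]])[0].astype(int);x0,y0=u0-[70,50];o=cv2.resize(im[y0:y0+100,x0:x0+140],None,fx=2.85,fy=2.85,interpolation=cv2.INTER_CUBIC)
    for q,c in((circ(*W,.064,.038),(0,0,255)),(circ(*D,.09,.05),(255,0,0)),(bar,(0,255,255))):
        cv2.polylines(o,[np.int32((proj(I,q)-[x0,y0])*2.85*8)],True,c,1,shift=3)
    v.append(o)
cv2.imwrite('pics/chk2.png',np.hstack(v))
go(.44,-.30,.29,10.84)
```

```text
bottle base [[ 0.42923084 -0.54694454  0.        ]] top height guess
0.2 [[ 0.47953633 -0.70322079  0.2       ]]
0.25 [[ 0.42198594 -0.51098129  0.25      ]]
0.3 [[ 0.36443555 -0.31874179  0.3       ]]
t 0.1 dx dy dz [ 0.289  -0.2273  0.0013] turn 12.01
```

View pics/chk2.png

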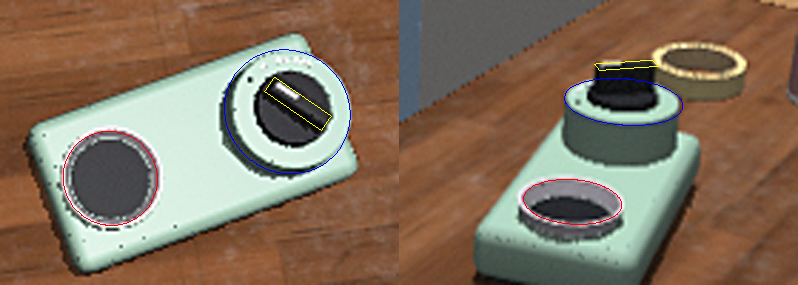

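Overlays fit the collar, pod and grip. The bottle, about 0.25 tall at (0.42,-0.52), is near my path, so I'll rise first and then cross.

Request:
run_rows(plan="1 0 0 -0.04 0;1 0 0 -0.08 0;1 0.04 -0.03 -0.08 2;1 0.08 -0.06 -0.08 4;1 0.12 -0.09 -0.08 6")

```text
t: 0.6
tool_pos: [0.3383, -0.4909, 0.372]
orientation: [-180.0, -0.0, 16.7]
force: [0.8, 0.6, 0.1]
finger_gap: 0.999
grasp_force: 0.0
```

Request:
run_rows(plan="1 0.04 -0.03 0 2;1 0.08 -0.06 0 4;1 0.12 -0.09 0 6;1 0.15 -0.12 0 6;1 0.17 -0.14 0 6")

```text
t: 1.1
tool_pos: [0.4615, -0.3054, 0.372]
orientation: [-179.9, -0.0, 11.1]
force: [-0.1, 0.1, -0.5]
finger_gap: 0.999
grasp_force: 0.0
```

```bash
python3 -c "
from h import *
go(.5245,.2435,.25,10.84)"
```

```text
t 1.1 dx dy dz [ 0.1676 -0.5264  0.122 ] turn 0.27
```

Request:
run_rows(plan="1 0.015 -0.045 0 0;1 0.03 -0.09 0 0;1 0.045 -0.135 0 0;1 0.06 -0.18 0 0;1 0.075 -0.225 0 0")

```text
t: 1.6
tool_pos: [0.4909, -0.0723, 0.3721]
orientation: [180.0, 0.0, 10.8]
force: [1.3, 0.2, -0.4]
finger_gap: 0.999
grasp_force: 0.0
```

Request:
run_rows(plan="1 0.015 -0.045 0.01 0;1 0.03 -0.09 0.03 0;1 0.045 -0.135 0.05 0;1 0.06 -0.18 0.07 0;1 0.075 -0.225 0.09 0")

```text
t: 2.1
tool_pos: [0.5216, 0.1571, 0.2836]
orientation: [180.0, 0.0, 10.8]
force: [0.4, -0.0, 0.7]
finger_gap: 1.0
grasp_force: 0.0
```

Request:
run_rows(plan="1 0.01 -0.04 0.02 0;1 0.016 -0.074 0.032 0;1 0.016 -0.074 0.032 0")

```text
t: 2.4
tool_pos: [0.521, 0.2368, 0.2504]
orientation: [-179.8, 0.2, 11.4]
force: [-1.3, -0.6, -0.0]
finger_gap: 0.997
grasp_force: 0.0
```

```bash
python3 -c "
from h import *
go(.5245,.2435,.156,10.84)
cv2.imwrite('pics/w1.png',ctrl.get_image('wrist'))"
```

```text
t 2.4 dx dy dz [ 0.0048 -0.0059  0.0944] turn 0.52
```

View pics/w1.png

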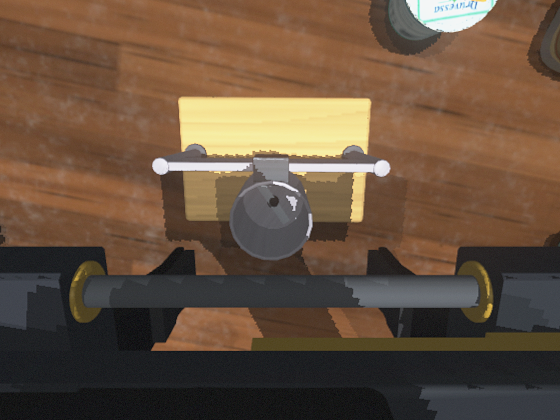

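In the wrist view, the bar ends are at (160,167) and (382,168) and the cup rim is around (272,215). The fingers straddle the cup. I'll cross-check the position from the bar ends.

Run:
```python
from h import *
I=ctrl.camera_info('wrist')
P=onz(I,[[160,167],[382,168]],.11)[:,:2];e=P[0]-P[1];yaw=np.degrees(np.arctan2(e[1],e[0]))-90
m=P.mean(0);a=np.radians(yaw);cup=m-.0366*np.array([np.cos(a),np.sin(a)]);print(P,yaw,'cup',cup)
go(.5245,.2435,.156,10.84)
```

```text
[[0.54803959 0.3225302 ]
 [0.57661812 0.17461467]] 10.935285304928485 cup [0.52639343 0.24162941]
t 2.45 dx dy dz [ 0.0042 -0.009   0.0952] turn 0.32
```

Request:
run_rows(plan="1 0.004 -0.007 0.02 0;1 0.004 -0.007 0.04 0;1 0.004 -0.007 0.04 0;1 0.004 -0.007 0.04 0")

```text
t: 2.85
tool_pos: [0.5266, 0.2376, 0.2129]
orientation: [180.0, 0.0, 10.7]
force: [-0.1, -0.4, 0.3]
finger_gap: 1.0
grasp_force: 0.0
```

```bash
python3 -c "
from h import *
go(.5253,.2428,.156,10.9)"
```

```text
t 2.85 dx dy dz [-0.0003 -0.0054  0.0569] turn -0.16
```

Request:
run_rows(plan="1 0 -0.005 0 0;1 0 -0.005 0.02 0;1 0 -0.005 0.04 0;1 0 -0.005 0.057 0;1 0 -0.005 0.057 0")

```text
t: 3.35
tool_pos: [0.5246, 0.2433, 0.1546]
orientation: [179.9, 0.1, 10.8]
force: [-0.0, -0.2, -0.3]
finger_gap: 1.003
grasp_force: 0.0
```

Request:
run_rows(plan="0.5 0 0 0 0;0.5 0 0 0 0;0.5 0 0 0 0;0.5 0 0 0 0;0.5 0 0 0 0")

```text
t: 3.85
tool_pos: [0.5253, 0.2445, 0.1562]
orientation: [-179.9, -0.1, 10.9]
force: [-2.1, 0.7, 2.4]
finger_gap: 0.664
grasp_force: 30.0
```

```bash
python3 -c "
from h import *
go(.5253,.2428,.156,10.9)"
```

```text
t 3.85 dx dy dz [-0.0003  0.0016  0.0002] turn -0.04
```

Gripped at 58 mm. Next I'll lift it straight up.

Request:
run_rows(plan="0.3 0 0 -0.01 0;0.3 0 0 -0.03 0;0.3 0 0 -0.05 0;0.3 0 0 -0.07 0;0.3 0 0 -0.07 0")

```text
t: 4.35
tool_pos: [0.5264, 0.2445, 0.2285]
orientation: [-179.9, -0.3, 10.8]
force: [0.8, 0.4, -1.3]
finger_gap: 0.674
grasp_force: 30.0
```

```bash
python3 -c "
from h import *
go(.4855,-.1062,.226,10.9)
cv2.imwrite('pics/s2.png',ctrl.get_image('scene')[150:370,150:450])"
```

```text
t 4.35 dx dy dz [-0.1061  0.3367  0.0025] turn -0.07
```

View pics/s2.png

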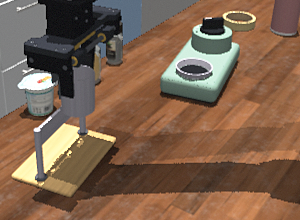

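The cup is clear of the rail and upright in the fingers (crop at about (87,95)). Now I'll carry it over the collar.

Request:
run_rows(plan="0.3 -0.006 0.02 0 0;0.3 -0.018 0.06 0 0;0.3 -0.031 0.1 0 0;0.3 -0.044 0.14 0 0;0.3 -0.056 0.18 0 0")

```text
t: 4.9
tool_pos: [0.5027, 0.0545, 0.2242]
orientation: [180.0, 0.2, 10.9]
force: [1.1, -0.0, -1.2]
finger_gap: 0.668
grasp_force: 30.0
```

Request:
run_rows(plan="0.3 -0.012 0.04 0 0;0.3 -0.025 0.08 0 0;0.3 -0.037 0.12 0 0;0.3 -0.046 0.145 0 0;0.3 -0.05 0.157 0 0")

```text
t: 5.4
tool_pos: [0.4829, -0.1102, 0.2242]
orientation: [-180.0, 0.2, 10.6]
force: [0.3, -0.2, -2.2]
finger_gap: 0.672
grasp_force: 30.0
```

Request:
run_rows(plan="0.3 0 0 0 0;0.3 0 0 0 0")

```text
t: 5.6
tool_pos: [0.4846, -0.1055, 0.2251]
orientation: [-179.9, 0.0, 11.0]
force: [-0.3, 0.9, -1.4]
finger_gap: 0.666
grasp_force: 30.0
```

```bash
python3 -c "
from h import *
go(.4855,-.1062,.161,10.9)"
```

```text
t 5.6 dx dy dz [0.0008 0.0009 0.0641] turn 0.06
```

Request:
run_rows(plan="0.3 0.001 0 0.015 0;0.3 0.001 0 0.03 0;0.3 0.001 0 0.045 0;0.3 0.001 0 0.055 0;0.3 0.001 0 0.06 0")

```text
t: 6.1
tool_pos: [0.4855, -0.1053, 0.1647]
orientation: [-179.9, 0.1, 11.0]
force: [-0.7, 0.3, -1.4]
finger_gap: 0.665
grasp_force: 30.0
```

Request:
run_rows(plan="0.3 0 0 0.001 0;0.3 0 0 0.002 0;0.3 0 0 0.002 0")

```text
t: 6.4
tool_pos: [0.4859, -0.1068, 0.164]
orientation: [180.0, -0.1, 10.9]
force: [0.5, 0.1, -1.8]
finger_gap: 0.663
grasp_force: 30.0
```

```bash
python3 -c "
from h import *
go(.4855,-.1062,.161,10.9)
s=ctrl.get_image('scene')[130:270,290:420];t=ctrl.get_image('top')[190:330,270:400]
cv2.imwrite('pics/s3.png',cv2.resize(np.hstack([s,t]),None,fx=3,fy=3))"
```

```text
t 6.4 dx dy dz [-0.0003 -0.0007  0.003 ] turn -0.04
```

View pics/s3.png

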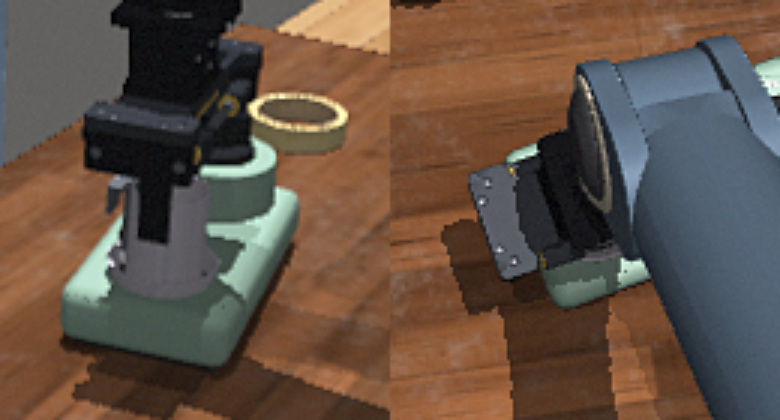

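The cup's lower end is inside the collar (left panel, collar at about (165,275)). I'll lower it in small steps until it touches the floor.

Request:
run_rows(plan="0.3 0 0 0.001 0;0.3 0 0 0.002 0;0.3 0 0 0.002 0")

```text
t: 6.8
tool_pos: [0.4861, -0.107, 0.1621]
orientation: [180.0, -0.1, 10.8]
force: [0.2, -0.0, 2.2]
finger_gap: 0.664
grasp_force: 30.0
```

Request:
run_rows(plan="0.3 0 0 0.001 0;0.3 0 0 0.002 0;0.3 0 0 0.002 0")

```text
t: 7.1
tool_pos: [0.4864, -0.107, 0.1618]
orientation: [179.9, -0.1, 10.8]
force: [-3.8, 0.3, 17.0]
finger_gap: 0.667
grasp_force: 30.0
```

It's on the floor of the seat at the expected height, with 17 N of contact. I'll ease off, open and retreat.

Request:
run_rows(plan="0.3 0 0 -0.0015 0;1 0 0 -0.0015 0;1 0 0 -0.0015 0;1 0 0 -0.0015 0;1 0 0 -0.0015 0")

```text
t: 7.6
tool_pos: [0.4853, -0.107, 0.1607]
orientation: [-180.0, 0.0, 10.8]
force: [-0.3, -0.0, 0.1]
finger_gap: 0.934
grasp_force: 0.0
```

Request:
run_rows(plan="1 0 0 -0.01 0;1 0 0 -0.03 0;1 0 0 -0.06 0;1 0 0 -0.08 0;1 0 0 -0.08 0")

```text
t: 8.1
tool_pos: [0.4874, -0.107, 0.2445]
orientation: [179.8, -0.4, 10.8]
force: [0.7, 0.3, -0.2]
finger_gap: 0.997
grasp_force: 0.0
```

```bash
python3 -c "
from h import *
go(.5165,-.2510,.24,46.4)
go(.5165,-.2510,.24,46.4-180)
print(ctrl.get_obs()['qpos'])"
```

```text
t 8.1 dx dy dz [0.0015 0.1469 0.0045] turn -35.55
t 8.1 dx dy dz [0.0015 0.1469 0.0045] turn 144.45
[ 27.88414064  15.04289138 -23.95198632 113.56966065   7.71180101
  52.48584987 -79.16095683]
```

Request:
run_rows(plan="0.5 0 0.03 0 -7;0.5 0 0.06 0 -14;0.5 0.001 0.1 0 -21;0.5 0.0015 0.13 0 -28;0.5 0.0015 0.147 0 -35.5")

```text
t: 8.6
tool_pos: [0.5142, -0.2542, 0.2402]
orientation: [-180.0, 0.1, 46.4]
force: [-0.1, 0.2, 0.1]
finger_gap: 0.63
grasp_force: 0.0
```

Request:
run_rows(plan="0.5 0 0 0 0;0.5 0 0 0 0")

```text
t: 8.8
tool_pos: [0.5143, -0.2503, 0.2404]
orientation: [-179.9, -0.0, 46.2]
force: [0.2, -0.4, -0.0]
finger_gap: 0.525
grasp_force: 0.0
```

Run:
```python
from h import *
go(.5165,-.2510,.171,46.4)
I=ctrl.camera_info('wrist');w=ctrl.get_image('wrist');t=ctrl.get_image('top')
D=(.5165,-.2510);a=np.radians(46.4);u=np.array([np.cos(a),np.sin(a)]);n=np.array([-u[1],u[0]])
bar=[[*(np.array(D)+i*.026*u+j*.007*n),.123] for i,j in((1,1),(1,-1),(-1,-1),(-1,1))]
cv2.polylines(w,[np.int32(proj(I,bar)*8)],True,(0,255,255),1,shift=3)
cv2.imwrite('pics/w4.png',w)
```

```text
t 8.8 dx dy dz [0.001  0.0021 0.0694] turn -0.2
```

View pics/w4.png

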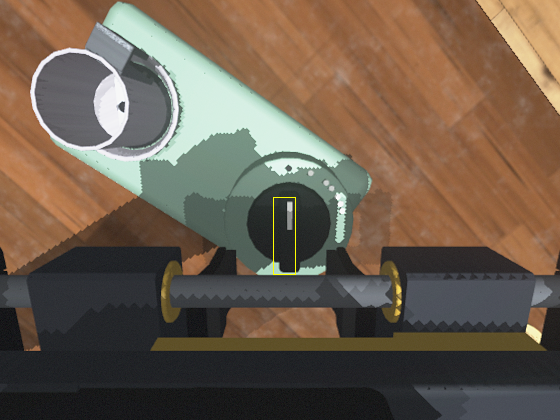

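The wrist view shows the cup seated in the collar. The dial skirt is centred at about (289,223) and the grip bar at column 289, while my prediction was 284.5. I'll correct the dial centre.

Run:
```python
from h import *
I=ctrl.camera_info('wrist')
P=onz(I,[[289,223]],.098)[0];print(P, onz(I,[[289,236]],.123))
w=cv2.imread('pics/w4.png')
g=cv2.cvtColor(w,cv2.COLOR_BGR2GRAY);print(g[255,270:310].tolist())
go(P[0],P[1],.171,46.4)
```

```text
[ 0.52095904 -0.25101587  0.098     ] [[ 0.51937681 -0.25193525  0.123     ]]
[38, 35, 39, 226, 36, 35, 37, 35, 33, 36, 40, 33, 37, 37, 37, 39, 36, 40, 37, 37, 36, 34, 34, 37, 37, 226, 37, 37, 38, 33, 39, 36, 40, 34, 40, 37, 38, 37, 38, 35]
t 8.9 dx dy dz [0.0031 0.0059 0.0698] turn -0.02
```

Request:
run_rows(plan="0.5 0.002 0.004 0.02 0;0.5 0.002 0.004 0.04 0;0.5 0.002 0.004 0.055 0;0.5 0.002 0.004 0.065 0;0.5 0.002 0.004 0.068 0")

```text
t: 9.4
tool_pos: [0.5186, -0.2516, 0.172]
orientation: [-179.9, 0.0, 46.4]
force: [0.0, -0.3, 0.7]
finger_gap: 0.501
grasp_force: 0.0
```

Request:
run_rows(plan="0.5 0 0 0 0;0 0 0 0 0;0 0 0 0 0;0 0 0 0 0;0 0 0 0 0")

```text
t: 9.9
tool_pos: [0.5191, -0.2525, 0.1735]
orientation: [180.0, -0.0, 46.3]
force: [1.1, 0.4, -1.0]
finger_gap: 0.221
grasp_force: 0.0
```

```bash
python3 -c "
from h import *
go(.5185,-.2515,.171,46.4);print(ctrl.get_obs()['force'])"
```

```text
t 9.9 dx dy dz [ 0.0003 -0.0011  0.0025] turn -0.06
[ 1.09440458  0.43613695 -1.03509275]
```

Request:
run_rows(plan="0 0 0 0.001 0;0 0 0 0.001 0;0 0 0 0.001 0")

```text
t: 10.2
tool_pos: [0.5193, -0.2525, 0.1728]
orientation: [179.9, -0.0, 46.4]
force: [-0.6, 1.1, 5.0]
finger_gap: 0.157
grasp_force: 30.0
```

```bash
python3 -c "
from h import *
go(.5185,-.2515,.171,46.4);print(ctrl.get_obs()['force'],ctrl.get_obs()['moment'])"
```

```text
t 10.2 dx dy dz [ 0.0002 -0.0013  0.0018] turn -0.05
[-0.64526834  1.08369149  5.02337341] [-0.01173493  0.27545611  0.01413436]
```

Gripped on the 14 mm bar and well centred (forces small). Now I'll turn it clockwise, which is positive about tool z.

Request:
run_rows(plan="0 0 0 0 5;0 0 0 0 10;0 0 0 0 15;0 0 0 0 20;0 0 0 0 25")

```text
t: 10.7
tool_pos: [0.5194, -0.2527, 0.1728]
orientation: [179.9, -0.0, 21.2]
force: [0.2, -0.4, 4.5]
finger_gap: 0.153
grasp_force: 30.0
```

Request:
run_rows(plan="0 0 0 0 5;0 0 0 0 10;0 0 0 0 15;0 0 0 0 20;0 0 0 0 25")

```text
t: 11.2
tool_pos: [0.5194, -0.2529, 0.1728]
orientation: [179.9, -0.1, -3.8]
force: [-0.8, -1.2, 4.7]
finger_gap: 0.159
grasp_force: 30.0
```

Request:
run_rows(plan="0 0 0 0 5;0 0 0 0 10;0 0 0 0 15;0 0 0 0 20;0 0 0 0 20")

```text
t: 11.7
tool_pos: [0.5193, -0.2531, 0.1728]
orientation: [179.9, -0.1, -23.6]
force: [0.2, -1.6, 4.7]
finger_gap: 0.16
grasp_force: 30.0
```

```bash
python3 -c "
from h import *
go(.5185,-.2515,.171,46.4-68.8);o=ctrl.get_obs();print(o['force'],o['moment'])"
```

```text
t 11.7 dx dy dz [-0.0014 -0.0011  0.0018] turn -1.21
[ 0.21995208 -1.62047771  4.68856421] [-0.32954173  0.29640877  0.23779697]
```

Request:
run_rows(plan="0 0 0 0 0;0 0 0 0 0;0 0 0 0 0;0 0 0 0 0;0 0 0 0 0")

```text
t: 12.2
tool_pos: [0.5193, -0.2531, 0.1728]
orientation: [179.9, -0.1, -23.5]
force: [0.8, -1.6, 6.0]
finger_gap: 0.157
grasp_force: 30.0
```

```bash
python3 -c "
from h import *
o=ctrl.get_obs();print(o['orientation'],o['moment'])
w=ctrl.get_image('wrist')[120:300,200:380];s=ctrl.get_image('scene')[120:260,290:430]
cv2.imwrite('pics/w5.png',np.hstack([cv2.resize(w,(400,400)),cv2.resize(s,(400,400))]))"
```

```text
[ 1.79948640e+02 -1.04508701e-01 -2.35074736e+01] [-0.2881373   0.18216756  0.23470306]
```

View pics/w5.png

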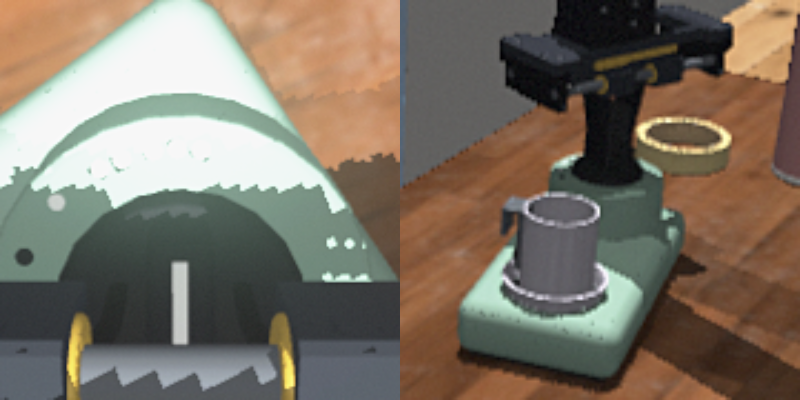

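The white pointer (column 180) points at the three-dot mark (around (178,150)), and the cup stands upright in the collar. The measured 0.24 N m matches the third click, so I'm handing in.

```bash
python3 -c "
from bench import ctrl
print(ctrl.job_done())"
```

```text
the job is handed in; nothing more can be done
None
```

I handed the job in at about 12 s: the cup stands upright in the collar, and the gripper still holds the dial at the third click (three dots); I saw no contact with the honey jar, spice jar or yoghurt pot, and no verdict came back.

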